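# Draw a sagging bolt over its bent keeper and hold the stock-cage gate ajar

### The job

Bar offcuts are leaning on the gate of the stock cage, so first pull the catch drawer under it fully out to its stop and leave it out. Then take the barrel bolt by its upright knob, lift the sagging bolt so that its head clears the keeper's bent lip while you draw it back towards the hinge (never force it against the keeper), and with the same knob pull the sprung gate about 20 degrees ajar (never wide open). Finish still gripping the knob and holding the gate still like that, with bolt drawn back; leave the loose things around where they are.

Things in the scene. Friction and masses are not known exactly. Their poses are not given: they have to be found in the camera images.
- cage: Grey bench-top stock cage, fixed, 260 deep, 330 wide, 228 mm tall: a 90 mm plinth with a drawer, above it a barred cage with a gate. Origin on the bench under the middle of the plinth's front; x points from the front into the cage, y to the left seen from the robot, z up. In this frame the shut gate's front face is at x = 60 mm, its top at z = 220 mm.
- drawer_handle (a point): Middle of the drawer's handle: a straight 10 mm round bar along the cage's y, 110 mm long, 60 mm above the bench, its axis 45 mm clear of the drawer's front panel; can be pinched from above, a finger on each side. At joint value 0 it lies at x = -57, y = 0 mm in the cage frame; it moves with the drawer.
- drawer (a joint): Catch drawer in the plinth: how far it is out, in m; grows as it is pulled along the cage's -x. 0 shut, 0.090 at its stop; it starts 0 to 0.02. Stays where it is left; about 2 N of friction.
- gate_hinge (a point): A point on the gate's vertical hinge axis, at the gate's left edge (x = 70, y = 125, z = 160 mm in the cage frame).
- gate (a joint): Gate angle in rad: 0 shut, grows as its right-hand edge swings out towards the robot (clockwise seen from above), to 1.2 at most. The gate is 240 mm wide. A closing spring pulls it shut with 0.3 N m plus 0.6 N m per rad: 3 to 4 N at the knob at 20 degrees.
- bolt_knob: Upright round steel knob of the barrel bolt, 16 mm diameter, 40 mm tall, on a 10 mm stem, in front of the gate and above its top. Origin on its axis, 19 mm below its top, the height to grip. With gate shut and bolt home and sagging it is at x = 40, y = -70, z = 246 mm in the cage frame. It swings with the gate. Guide loops beside it end at z = 216 mm.
- bolt_lift (a joint): How far the bolt is lifted in its worn, tall guide loops, in m: 0 sagging (it falls back there by its own weight of 2 to 4 N), 0.016 at the top of the loops.
- bolt (a joint): How far the bolt is drawn, in m, along the shut gate towards its hinge (cage's +y). Starts 0 to 0.006. Drawn while sagging, its head strikes the keeper's lip at 0.008 and stops; lifted 9 mm or more (11 to 15 is safe) it passes over. Clear of the keeper from 0.030; end of travel 0.045. About 1 N of friction. The gate cannot open until it is clear.
- keeper: The keeper: small open-topped steel trough, 36 x 36 x 40 mm, on the fixed post right of the gate. Origin at the top middle of its bent-up lip, at x = 40, y = -127, z = 184 mm in the cage frame; axes as the cage's. The sagging bolt's round head (28 mm diameter, 12 mm long) lies in it to the right of the lip and hangs 8 mm below the lip's top. Do not force it.
- jar: small closed glass jar, 56 mm diameter, 65 mm tall, standing on the cage's roof; origin under its centre; leave alone
- collar: loose steel shaft collar, 48 mm diameter, 18 mm high, lying on the cage's roof; origin under its centre; leave alone
- screwdriver: screwdriver lying on the bench to the right of the cage; leave alone
- wrench: open-ended wrench lying on the bench to the left of the cage; leave alone
- oil_tin: grey oil tin, 66 mm diameter, 110 mm tall, standing on the bench left of the cage; leave alone
- hammer: hammer lying on the bench far to the right; leave alone
- parts_bin: small grey open bin, 160 x 110 x 60 mm, on the bench far to the left; leave alone

How it is judged:
On the way, in this order (a step that is already met when the one before it is completed fails the run):
1. the catch drawer is out to its stop while the bolt is still in its keeper (value of joint drawer above 0.083 m and value of joint bolt below 0.02 m), for 0.2 s.
2. the bolt has been lifted over the lip and drawn clear of the keeper (value of joint bolt above 0.03 m), for 0.2 s.
At the end, for the whole second after the job is handed in: The fingers grip the bolt's knob (more than 1 N) and hold the gate still against its spring at 12 to 28 degrees (0.21 to 0.50 rad, under 0.1 rad/s), with the bolt drawn back more than 22 mm and the drawer still more than 78 mm of its 90 mm out (value of joint gate between 0.21 and 0.5 rad and velocity of joint gate between -0.1 and 0.1 rad/s and contact force between the fingers and bolt_knob above 1 N and value of joint bolt above 0.022 m and value of joint drawer above 0.078 m); the arm keeps its last pose, push and grip.
It fails at once if the gate is swung wide open (past 0.75 rad) (value of joint gate above 0.75 rad).
It fails at once if the keeper is forced (over 40 N on it) (contact force between keeper and anything else above 40 N).
It fails at once if a loose thing is shifted by more than 30 mm (distance of any of jar, collar, screwdriver, wrench, oil_tin, hammer, parts_bin from where it was at the start of the episode above 0.03 m).
It also fails if it takes over 51 s, if anything falls off the work surface, if the arm or the gripper's body presses on something with over 40 N, if the wrist force passes 120 N, or if a joint passes its speed limit or range.

### The arm

A 7-joint arm with a two-finger parallel gripper is mounted at the origin on the work surface. World frame = base frame: x ahead of the robot, y to its left, z up, the work surface at z = 0. Lengths are in m, angles in rad, forces in N, time in s.
With the tool pointing down it reaches from about 0.35 to 0.9 m from the base axis. Payload 8.1 kg.
Tool frame: the origin (TCP) lies midway between the tips of the shut fingers; the grasp point (between the pads) lies 19 mm behind it (robot.grip_depth is the z of the grasp point in the tool frame, in m); z points along the fingers, y is the line along which they close (so a half turn about z gives the same grasp; the last joint's range is limited). The gripper opens to 92 mm and grips with 3 to 60 N. Pads are 19 mm wide; open, the fingers measure 130 mm over their backs; the gripper's body (75 mm by 190 mm) begins 47 mm behind the grasp point.
Start: joints at [-1.289, 0.434, 0.025, 1.573, -0.012, 1.134, -0.075], TCP at [0.235, 0.579, 0.227] pointing down, gripper open.
Joint ranges: [-2.62, 2.62], [-0.44, 2.09], [-1.27, 1.32], [0.08, 2.57], [-1.32, 4.46], [0.12, 2], [-2.74, 2.74]. Speed limits (rad/s): [2.22, 2.22, 3.01, 3.01, 3.14, 3.14, 3.14].

### API

Orientations are given as a unit quaternion [x, y, z, w].
In Python, from station import robot, vision, workorder gives the robot as it stands.
- The arm moves only by the tool jog_arm, never from a script. Its argument "series" is a list that holds one entry, the list of rows, each a list of 6 numbers: the shift along the tool's x, y, z in m, then the turn, a rotation vector about the tool's x, y, z in rad. A call has 1 to 8 rows; each row is the pose to reach, as a shift and turn from the pose commanded when the call began, along the tool's axes at that moment; what a row does not reach only later rows make up. A row lasts 1/12 s, in which the tool goes at most 41.7 mm and 7.16 degrees, less where a joint would pass 70% of its speed; a pose out of reach is approached as far as the arm can. A call with a gripper value outside its range is refused whole. "claw" is the finger opening in m, from 0 to 0.0918, set as the call begins (left out, the last holds). The fingers move at their own pace and stop on an object; "grip_force" is the grip in N (left out, the last holds). Time passes only in rows, so rows that repeat a pose let the fingers close. It gives the time, the measured TCP pose, the force, the opening and the grip force at its end, in the units of the state.
- robot.observe(): the state, without advancing time (a new reading comes with each control period).
- vision.camera(name): name is "side" or "top"; returns the picture (480x640x3 uint8, blue, green, red); there is no depth.
- vision.camera_model(name): a dict with "fx", "fy", "cx", "cy" (pixels), "k1" (the pictures are not rectified: a ray, as slopes to the right and down, at radius r is drawn at 1 + k1 r^2 times it, then the intrinsics apply), "xyz" and "attitude" of the camera in the world. Camera axes: x right, y down, z forward; pixel columns grow to the right and rows downward; lengths in m; the calibration is good to about 2 mm. A picture is of the moment at which its call begins. camera_model takes no time and is no camera call.
- workorder.job_done(): hands the job in; it is judged then, once.
The state is a dict: "clock": time; "joint_positions": joint angles; "joint_velocities": joint speeds; "joint_torque": joint torques, N m; "position": TCP position; "ee_rot": TCP orientation; "contact_force": force on the tool from outside, world axes, zero at the start; "ft_torque": the same for the moment, N m; "opening": finger opening in m; "gripper_force": force on a finger pad.
Only numpy, scipy, OpenCV 4.12 (cv2) and the standard library are available. Lean on these libraries where they do the work, as an engineer would, in place of code of your own. Each camera call takes 0.05 s, during which the arm holds its last target. There are 200 camera calls.

## Working session

There is one attempt and no reset: what is moved stays moved. The work goes in short steps, Python scripts to look and compute and a tool call to move; the robot and the scene stay as the last step left them, time stands still between calls to the robot, and variables do not carry over. Pictures are saved under pics/ and viewed, at most 10 in all, crops included, and the job is handed in when it is done.

Besides the shell and the picture viewer there is one more tool, called after "Request:" by a JSON object that holds its "method" and its "body", one argument or row to a line. jog_arm: Moves the arm, as the interface text tells. Its arguments: {"type":"object","properties":{"series":{"type":"array"},"claw":{"type":"number"},"grip_force":{"type":"number"}},"required":["series"]}

```bash
mkdir -p pics; ls; python3 - <<'E'
from station import robot, vision
import cv2
print(robot.observe(), robot.grip_depth)
for n in("top","side"):
    cv2.imwrite(f"pics/{n}0.png",vision.camera(n)); print(vision.camera_model(n))
E
```

```text
pics
{'clock': 0.0, 'joint_positions': array([-1.28860951,  0.43521326,  0.02496472,  1.57410218, -0.01156894,
        1.13399133, -0.07509118]), 'joint_velocities': array([ 0.00095336, -0.00025929, -0.00073086,  0.00070937,  0.00128911,
       -0.00166353, -0.00116545]), 'joint_torque': array([ 2.07377234e-03, -6.67836714e+01,  9.86284576e-01, -3.14460397e+01,
       -6.03959640e-02,  4.25076485e-02,  1.30225581e-04]), 'position': array([0.23446719, 0.57880057, 0.22594896]), 'ee_rot': array([ 1.91228453e-01,  9.81545242e-01, -7.82006106e-04, -6.73260003e-05]), 'contact_force': array([-0.19371225, -0.5659361 ,  0.55261246]), 'ft_torque': array([ 0.03840021,  0.0025513 , -0.01436069]), 'gripper_force': 0.0, 'opening': 0.09172945935427328} -0.0188
{'fx': 493.0868233227879, 'fy': 493.0868233227879, 'cx': 329.0394009036823, 'cy': 233.64334889649285, 'k1': -0.08612010090745387, 'xyz': array([0.39286701, 0.0122461 , 1.73159464]), 'attitude': array([-0.69637033,  0.71420895, -0.05105515,  0.04865508])}
{'fx': 538.5836825049323, 'fy': 538.5836825049323, 'cx': 306.6518685331621, 'cy': 238.06726292990805, 'k1': 0.025824724409664192, 'xyz': array([0.47253659, 0.96591631, 1.05604567]), 'attitude': array([-0.04706865,  0.91617352, -0.39718836,  0.02553475])}
```

View pics/top0.png

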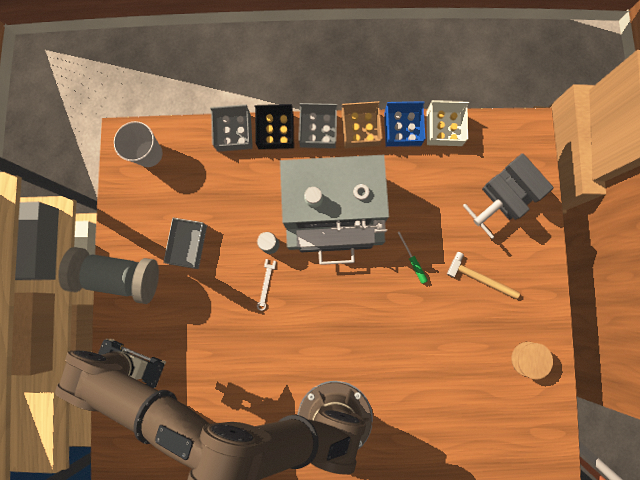

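View pics/side0.png

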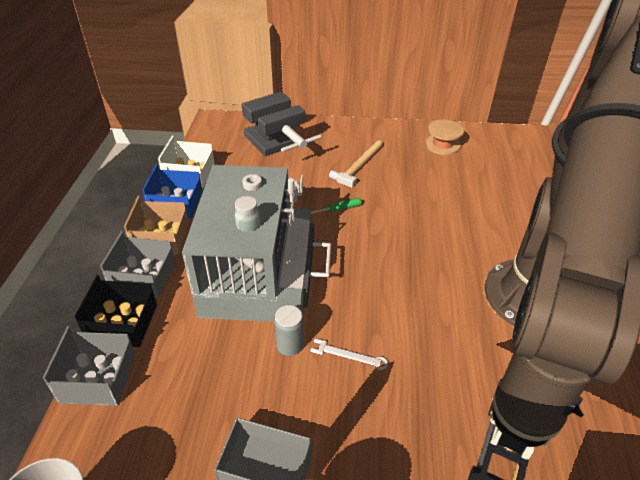

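Top: cage roof at about (281–387, 157–222), drawer handle at about (337, 260), knob near (365, 224). Side: cage at (190–310, 165–318), handle at about (325, 260), knob near (297, 185). Next I'll enlarge both.

```bash
python3 - <<'E'
import cv2
a=cv2.imread("pics/top0.png")[145:275,265:405]; b=cv2.imread("pics/side0.png")[155:325,180:350]
cv2.imwrite("pics/topc.png",cv2.resize(a,None,fx=5,fy=4.5,interpolation=2) if 0 else cv2.resize(a,(560,520),interpolation=2))
cv2.imwrite("pics/sidec.png",cv2.resize(b,(595,595),interpolation=2))
E
```

```text
(no output)
```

View pics/topc.png

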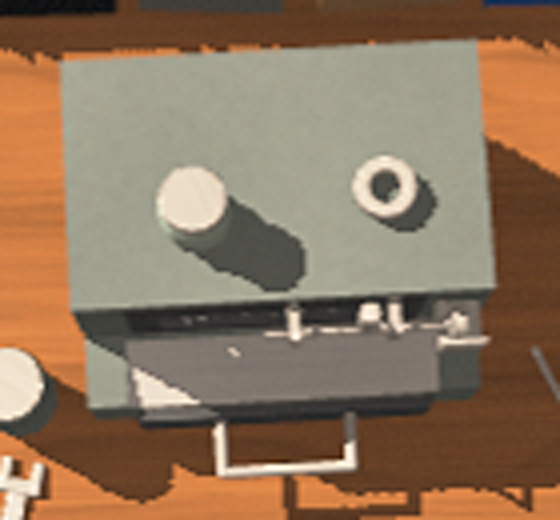

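View pics/sidec.png

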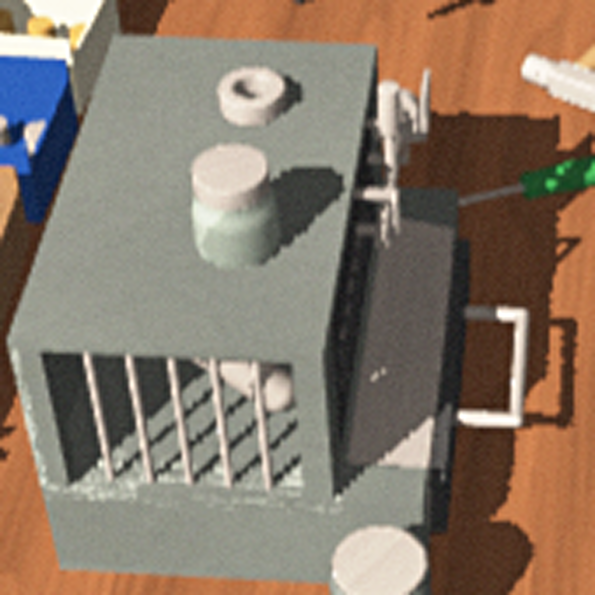

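Top crop (×4, offset 265,145): roof corners (62,60), (476,40), (494,288), (75,312); handle bar (220,470)–(355,463); knob top about (370,312). Side crop (×3.5, offset 180,155): handle bar x≈522, y 312–422; knob top about (388,88).

```bash
cat > h.py <<'E'
import numpy as np, cv2
from scipy.spatial.transform import Rotation as R
from station import robot, vision
def ray(n,uv):
    m=vision.camera_model(n); K=np.array([[m['fx'],0,m['cx']],[0,m['fy'],m['cy']],[0,0,1]])
    p=cv2.undistortPoints(np.array([[uv]],float),K,np.array([m['k1'],0,0,0.]))[0,0]
    return m['xyz'],R.from_quat(m['attitude']).apply([p[0],p[1],1])
def plane(n,uv,z):
    c,d=ray(n,uv); return c+d*(z-c[2])/d[2]
def two(a,b):
    (c,d),(e,f)=ray("top",a),ray("side",b)
    s=np.linalg.lstsq(np.c_[d,-f],e-c,rcond=None)[0]
    return (c+d*s[0]+e+f*s[1])/2, np.linalg.norm(c+d*s[0]-e-f*s[1])
T=lambda x,y:(265+(x+.5)/4-.5,145+(y+.5)/4-.5)
S=lambda x,y:(180+(x+.5)/3.5-.5,155+(y+.5)/3.5-.5)
E
python3 - <<'E'
from h import *
np.set_printoptions(precision=4,suppress=True)
c=[plane("top",T(*p),.228) for p in((62,60),(476,40),(494,288),(75,312))]
print("roof",*c)
for i in range(4): print(np.linalg.norm(c[i]-c[i-1]))
y1=c[0]-c[1]; y2=c[3]-c[2]; x1=c[0]-c[3];x2=c[1]-c[2]
print("yaw",[np.degrees(np.arctan2(-v[0],v[1])) for v in(y1,y2)],[np.degrees(np.arctan2(v[1],v[0])) for v in(x1,x2)])
h=[plane("top",T(*p),.06) for p in((220,470),(355,463))]; print("handle",*h,(h[0]+h[1])/2)
h=[plane("side",S(*p),.06) for p in((522,312),(519,422))]; print("handle side",*h,(h[0]+h[1])/2)
print("side roof",[plane("side",S(*p),.228) for p in((113,38),(376,46),(328,352),(10,342))])
print("knob",plane("top",T(370,312),.265),plane("side",S(388,88),.265),two(T(370,312),S(388,88)))
E
```

```text
roof [0.8461 0.1527 0.228 ] [ 0.8544 -0.1746  0.228 ] [ 0.6551 -0.1801  0.228 ] [0.6444 0.1447 0.228 ]
0.20194101050871197
0.32743158340366263
0.19943372149900623
0.32490012963913195
yaw [np.float64(1.4499980707197806), np.float64(1.888453009080867)] [np.float64(2.284576557622273), np.float64(1.565038801238342)]
handle [0.5334 0.038  0.06  ] [ 0.5364 -0.0769  0.06  ] [ 0.5349 -0.0194  0.06  ]
handle side [ 0.5339 -0.0751  0.06  ] [0.5273 0.0394 0.06  ] [ 0.5306 -0.0179  0.06  ]
side roof [array([ 0.8526, -0.1672,  0.228 ]), array([ 0.6542, -0.1758,  0.228 ]), array([0.6409, 0.1481, 0.228 ]), array([0.8406, 0.1586, 0.228 ])]
knob [ 0.6326 -0.0809  0.265 ] [ 0.6312 -0.0764  0.265 ] (array([ 0.6325, -0.0811,  0.2615]), np.float64(0.001222222013696793))
```

```bash
cat >> h.py <<'E'
np.set_printoptions(precision=4,suppress=True)
O=np.array([.590,-.0185,0]); C=R.from_euler('z',1.8,degrees=True)
def go(cage,yaw=0):
    "jog row from the current pose; cage = TCP in cage frame m; yaw = tool y from cage x (rad)"
    o=robot.observe(); q=R.from_quat(o['ee_rot']); t=O+C.apply(cage)
    a=yaw; G=C*R.from_matrix(np.c_[[-np.sin(a),np.cos(a),0],[np.cos(a),np.sin(a),0],[0,0,-1]])
    print(np.r_[q.inv().apply(t-o['position']),(q.inv()*G).as_rotvec()], "t",o['clock'])
def where():
    o=robot.observe(); print(C.inv().apply(o['position']-O), C.inv().apply(o['contact_force']), o['opening'],o['gripper_force'],o['clock'])
E
python3 - <<'E'
from h import *
go([-.057,0,.25])
E
```

```text
[-0.5017 -0.4432 -0.0233 -0.0012  0.0009  1.1544] t 0.1
```

Request:
{"method": "jog_arm", "body": {
  "series": [
    [[-0.5, -0.443, -0.024, 0, 0, 1.154], [-0.5, -0.443, -0.024, 0, 0, 1.154], [-0.5, -0.443, -0.024, 0, 0, 1.154], [-0.5, -0.443, -0.024, 0, 0, 1.154], [-0.5, -0.443, -0.024, 0, 0, 1.154], [-0.5, -0.443, -0.024, 0, 0, 1.154], [-0.5, -0.443, -0.024, 0, 0, 1.154], [-0.5, -0.443, -0.024, 0, 0, 1.154]]
  ],
  "claw": 0.032
}}

```text
clock: 0.77
position: [0.3831, 0.2789, 0.2387]
ee_rot: [0.641, 0.768, -0.0, -0.0]
contact_force: [0.9, -0.1, 0.2]
opening: 0.0433
gripper_force: 0.0
```

```bash
python3 - <<'E'
from h import *
where();go([-.057,0,.25])
E
```

```text
[-0.1975  0.3037  0.2387] [ 0.8682 -0.139   0.2164] 0.043272777285145135 0.0 0.7667
[-0.3212  0.094  -0.0114 -0.0003 -0.0001  0.1485] t 0.7667
```

Request:
{"method": "jog_arm", "body": {
  "series": [
    [[-0.32, 0.094, -0.012, 0, 0, 0.148], [-0.32, 0.094, -0.012, 0, 0, 0.148], [-0.32, 0.094, -0.012, 0, 0, 0.148], [-0.32, 0.094, -0.012, 0, 0, 0.148], [-0.32, 0.094, -0.012, 0, 0, 0.148], [-0.32, 0.094, -0.012, 0, 0, 0.148], [-0.32, 0.094, -0.012, 0, 0, 0.148], [-0.32, 0.094, -0.012, 0, 0, 0.148]]
  ]
}}

```text
clock: 1.43
position: [0.5345, -0.0177, 0.2507]
ee_rot: [0.693, 0.721, 0.0, -0.0]
contact_force: [1.3, 0.6, -0.0]
opening: 0.0322
gripper_force: 0.0
```

```bash
python3 - <<'E'
from h import *
where();go([-.059,0,.10]);go([-.059,0,.04])
cv2.imwrite("pics/s1.png",cv2.resize(vision.camera("side")[140:320,180:420],(800,600)))
E
```

```text
[-0.0555  0.0026  0.2507] [ 1.3424  0.5129 -0.0168] 0.03222635575492377 0.0 1.4333
[-0.0026 -0.0035  0.1507 -0.0001 -0.0002  0.007 ] t 1.4333
[-0.0026 -0.0035  0.2107 -0.0001 -0.0002  0.007 ] t 1.4333
```

View pics/s1.png

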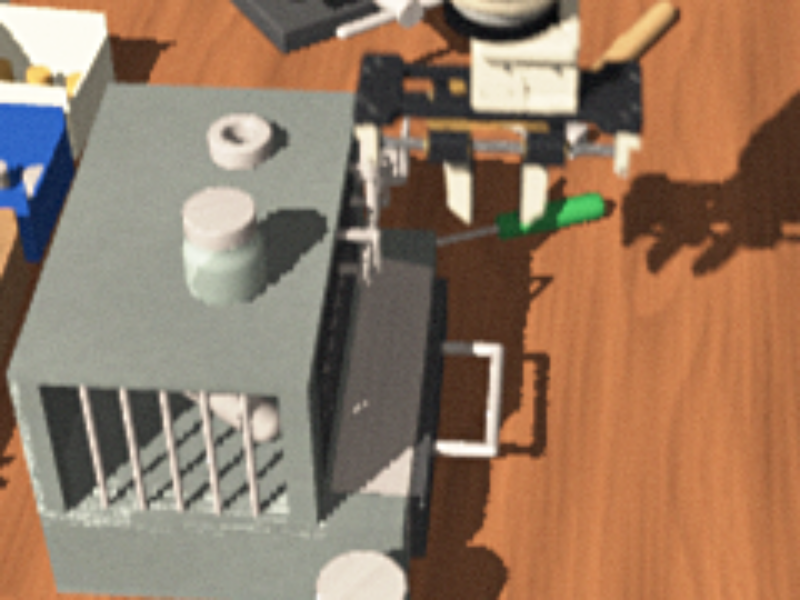

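Gripper is above the handle at about (500, 145), fingers shut to about 32 mm; the handle bar is at about (495, 395). I'll go down slightly outboard (−x) and to the left (y = +25 mm), so the body stays clear of the bolt.

```bash
python3 - <<'E'
from h import *
where();go([-.071,.025,.12]);go([-.071,.025,.041])
E
```

```text
[-0.0529 -0.0068  0.2516] [ 2.6339 -6.6676  1.4004] 0.03178913817100848 0.0 1.4833
[ 0.0324 -0.0186  0.1314  0.0034  0.0049 -0.0018] t 1.4833
[ 0.0328 -0.0188  0.2104  0.0034  0.0049 -0.0018] t 1.4833
```

Request:
{"method": "jog_arm", "body": {
  "series": [
    [[0.025, -0.014, 0, 0, 0, 0], [0.025, -0.014, 0, 0, 0, 0], [0.025, -0.014, 0.03, 0, 0, 0], [0.025, -0.014, 0.06, 0, 0, 0], [0.025, -0.014, 0.06, 0, 0, 0], [0.025, -0.014, 0.06, 0, 0, 0]]
  ],
  "claw": 0.046
}}

```text
clock: 1.98
position: [0.5179, 0.0089, 0.1899]
ee_rot: [0.693, 0.72, -0.001, -0.001]
contact_force: [0.5, -0.8, 1.3]
opening: 0.0463
gripper_force: 0.0
```

```bash
python3 - <<'E'
from h import *
where();go([-.071,.025,.041])
E
```

```text
[-0.0712  0.0296  0.1899] [ 0.5152 -0.8177  1.2544] 0.0463196464575601 0.0 1.9833
[-0.0046  0.0007  0.1489 -0.0037  0.0005  0.0068] t 1.9833
```

Settled and accurate. Going down.

Request:
{"method": "jog_arm", "body": {
  "series": [
    [[-0.003, 0, 0.03, 0, 0, 0.006], [-0.003, 0, 0.06, 0, 0, 0.006], [-0.003, 0, 0.085, 0, 0, 0.006], [-0.003, 0, 0.11, 0, 0, 0.006], [-0.003, 0, 0.13, 0, 0, 0.006], [-0.003, 0, 0.149, 0, 0, 0.006], [-0.003, 0, 0.149, 0, 0, 0.006], [-0.003, 0, 0.149, 0, 0, 0.006]]
  ]
}}

```text
clock: 2.65
position: [0.52, 0.0058, 0.0426]
ee_rot: [0.696, 0.718, 0.0, -0.0]
contact_force: [0.1, 0.5, 0.9]
opening: 0.0461
gripper_force: 0.0
```

```bash
python3 - <<'E'
from h import *
where()
cv2.imwrite("pics/s2.png",cv2.resize(vision.camera("side")[160:310,260:420],(640,600)))
E
```

```text
[-0.0692  0.0265  0.0426] [0.1087 0.461  0.8521] 0.046138953921639365 0.0 2.65
```

View pics/s2.png

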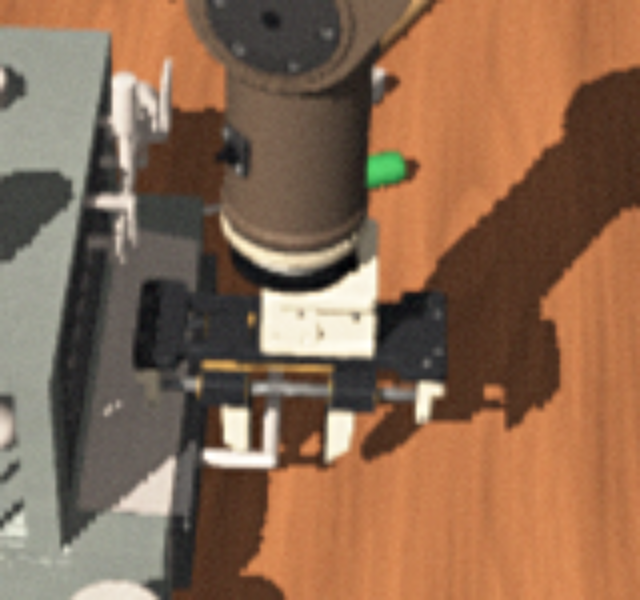

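The fingers straddle the handle bar: bar at x≈270, fingers at 235 and 340. Body is clear of the bolt. Closing, then pulling.

Request:
{"method": "jog_arm", "body": {
  "series": [
    [[0, 0, 0, 0, 0, 0], [0, 0, 0, 0, 0, 0], [0, 0, 0, 0, 0, 0], [0, 0, 0, 0, 0, 0], [0, 0, 0, 0, 0, 0], [0, 0, 0, 0, 0, 0]]
  ],
  "claw": 0.0,
  "grip_force": 25
}}

```text
clock: 3.2
position: [0.5203, 0.0058, 0.0422]
ee_rot: [0.696, 0.718, 0.001, 0.001]
contact_force: [2.2, -0.1, 1.7]
opening: 0.0108
gripper_force: 1.1
```

```bash
python3 - <<'E'
from h import *
where()
E
```

```text
[-0.0689  0.0264  0.0422] [ 2.2256 -0.123   1.7208] 0.010794302825407321 1.1371729150414467 3.2
```

Request:
{"method": "jog_arm", "body": {
  "series": [
    [[0, 0, 0, 0, 0, 0], [0, -0.01, 0, 0, 0, 0], [0, -0.02, 0, 0, 0, 0], [0, -0.032, 0, 0, 0, 0], [0, -0.044, 0, 0, 0, 0], [0, -0.056, 0, 0, 0, 0], [0, -0.066, 0, 0, 0, 0], [0, -0.072, 0, 0, 0, 0]]
  ]
}}

```text
clock: 3.87
position: [0.4467, 0.0035, 0.0421]
ee_rot: [0.696, 0.718, 0.0, 0.0]
contact_force: [2.1, 0.8, 5.5]
opening: 0.0092
gripper_force: 25.0
```

Request:
{"method": "jog_arm", "body": {
  "series": [
    [[0, 0, 0, 0, 0, 0], [0, -0.003, 0, 0, 0, 0], [0, -0.006, 0, 0, 0, 0], [0, -0.006, 0, 0, 0, 0], [0, -0.006, 0, 0, 0, 0]]
  ]
}}

```text
clock: 4.28
position: [0.441, 0.0033, 0.0421]
ee_rot: [0.696, 0.718, 0.0, -0.0]
contact_force: [-1.1, 1.2, 10.3]
opening: 0.0092
gripper_force: 25.0
```

```bash
python3 - <<'E'
from h import *
where()
E
```

```text
[-0.1482  0.0265  0.0421] [-1.0705  1.2251 10.3342] 0.009159261063978045 25.001148283481598 4.2833
```

Request:
{"method": "jog_arm", "body": {
  "series": [
    [[0, -0.003, 0, 0, 0, 0], [0, -0.005, 0, 0, 0, 0], [0, -0.008, 0, 0, 0, 0], [0, -0.008, 0, 0, 0, 0], [0, -0.008, 0, 0, 0, 0]]
  ]
}}

```text
clock: 4.7
position: [0.441, 0.0032, 0.0425]
ee_rot: [0.695, 0.719, 0.004, 0.005]
contact_force: [25.9, 1.5, -27.5]
opening: 0.0092
gripper_force: 25.0
```

```bash
python3 - <<'E'
from h import *
where()
E
```

```text
[-0.1482  0.0264  0.0425] [ 25.9108   0.7213 -27.5419] 0.009213047463744937 24.99529078602791 4.7
```

Request:
{"method": "jog_arm", "body": {
  "series": [
    [[0, 0.004, 0, 0, 0, 0], [0, 0.008, 0, 0, 0, 0], [0, 0.008, 0, 0, 0, 0]]
  ]
}}

```text
clock: 4.95
position: [0.4423, 0.0033, 0.0422]
ee_rot: [0.696, 0.718, 0.001, 0.0]
contact_force: [2.1, 1.5, 10.4]
opening: 0.0091
gripper_force: 25.0
```

Request:
{"method": "jog_arm", "body": {
  "series": [
    [[0, 0, 0, 0, 0, 0], [0, 0, 0, 0, 0, 0], [0, 0, 0, 0, 0, 0], [0, 0, 0, 0, 0, 0]]
  ],
  "claw": 0.03
}}

```text
clock: 5.28
position: [0.4404, 0.0031, 0.0414]
ee_rot: [0.696, 0.718, -0.001, -0.0]
contact_force: [0.4, -0.2, 0.2]
opening: 0.0286
gripper_force: 0.0
```

Request:
{"method": "jog_arm", "body": {
  "series": [
    [[0, 0, -0.02, 0, 0, 0], [0, 0, -0.05, 0, 0, 0], [0, 0, -0.09, 0, 0, 0], [0, 0, -0.13, 0, 0, 0], [0, 0, -0.17, 0, 0, 0], [0, 0, -0.21, 0, 0, 0], [0, 0, -0.24, 0, 0, 0], [0, 0, -0.26, 0, 0, 0]]
  ]
}}

```text
clock: 5.95
position: [0.4417, 0.003, 0.3048]
ee_rot: [0.696, 0.718, 0.002, 0.001]
contact_force: [1.5, 0.9, 0.4]
opening: 0.0301
gripper_force: 0.0
```

```bash
python3 - <<'E'
from h import *
where(); go([-.06,-.065,.30],np.pi/2); go([-.06,-.065,.30],-np.pi/2);print(robot.observe()['joint_positions'])
im=vision.camera("top");cv2.imwrite("pics/t2.png",cv2.resize(im[180:270,300:420],(800,600),interpolation=2))
im=vision.camera("side");cv2.imwrite("pics/s3.png",cv2.resize(im[160:260,240:360],(720,600),interpolation=2))
E
```

```text
[-0.1476  0.0261  0.3048] [1.4783 0.8248 0.3998] 0.03009786516322092 0.0 5.95
[-0.0911  0.0875  0.0049  0.0034  0.0014 -1.5705] t 5.95
[-0.0911  0.0875  0.0049  0.0014 -0.0034  1.5711] t 5.95
[-0.6794  0.0431  0.5888  1.9045 -0.0269  1.1983 -0.0496]
```

View pics/t2.png

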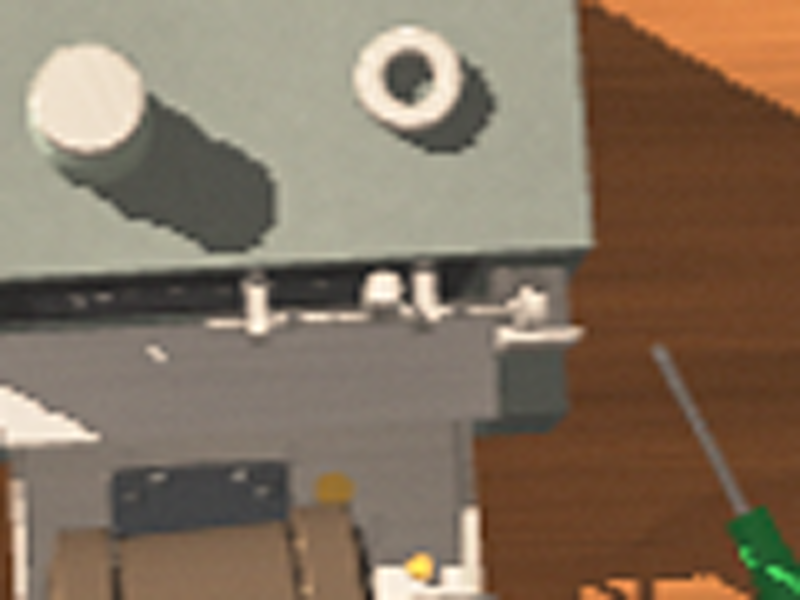

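View pics/s3.png

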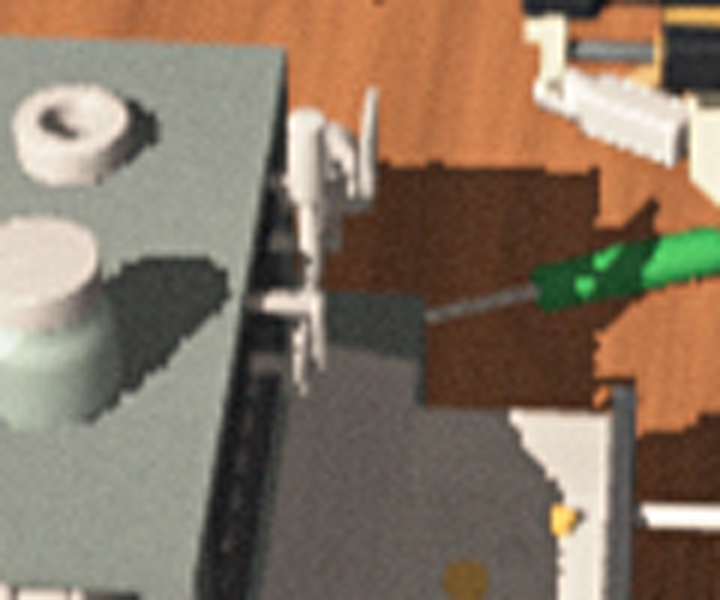

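Drawer is out. Top crop: knob top at about (383, 285), loops at (257, 300) and (425, 290). Side crop: knob top at about (306, 113).

```bash
python3 - <<'E'
from h import *
f=lambda p,s,o:((p[0]+.5)/s-.5+o[0],(p[1]+.5)/s-.5+o[1])
t=f((383,285),6.667,(300,180)); s=f((306,113),6,(240,160))
for q in(plane("top",t,.265),plane("side",s,.265),two(t,s)[0]): print(q,C.inv().apply(q-O))
j=f((88,98),6.667,(300,180)); print("jar",C.inv().apply(plane("top",j,.293)-O))
E
```

```text
[ 0.6335 -0.0806  0.265 ] [ 0.0415 -0.0635  0.265 ]
[ 0.6317 -0.0819  0.265 ] [ 0.0397 -0.0647  0.265 ]
[ 0.6324 -0.0806  0.2661] [ 0.0404 -0.0634  0.2661]
jar [0.129  0.0647 0.293 ]
```

Request:
{"method": "jog_arm", "body": {
  "series": [
    [[-0.091, 0.087, 0.005, 0, 0, -1.57], [-0.091, 0.087, 0.005, 0, 0, -1.57], [-0.091, 0.087, 0.005, 0, 0, -1.57], [-0.091, 0.087, 0.005, 0, 0, -1.57], [-0.091, 0.087, 0.005, 0, 0, -1.57], [-0.091, 0.087, 0.005, 0, 0, -1.57], [-0.091, 0.087, 0.005, 0, 0, -1.57], [-0.091, 0.087, 0.005, 0, 0, -1.57]]
  ],
  "claw": 0.044,
  "grip_force": 10
}}

```text
clock: 6.72
position: [0.5303, -0.0853, 0.2949]
ee_rot: [0.306, 0.952, -0.001, -0.002]
contact_force: [-0.6, 0.6, -1.4]
opening: 0.0443
gripper_force: 0.0
```

```bash
python3 - <<'E'
from h import *
where(); go([-.06,-.066,.30],np.pi/2)
E
```

```text
[-0.0617 -0.0649  0.2949] [-0.5788  0.6626 -1.3589] 0.04430147980695403 0.0 6.7167
[-0.002   0.0002 -0.0052 -0.0011 -0.0034 -0.6526] t 6.7167
```

Request:
{"method": "jog_arm", "body": {
  "series": [
    [[-0.001, 0, -0.004, 0, 0, -0.65], [-0.001, 0, -0.004, 0, 0, -0.65], [-0.001, 0, -0.004, 0, 0, -0.65], [-0.001, 0, -0.004, 0, 0, -0.65], [-0.001, 0, -0.004, 0, 0, -0.65], [-0.001, 0, -0.004, 0, 0, -0.65], [-0.001, 0, -0.004, 0, 0, -0.65], [-0.001, 0, -0.004, 0, 0, -0.65]]
  ]
}}

```text
clock: 7.38
position: [0.5316, -0.0857, 0.2999]
ee_rot: [-0.01, 1.0, 0.0, -0.001]
contact_force: [0.4, -0.3, 1.0]
opening: 0.0442
gripper_force: 0.0
```

```bash
python3 - <<'E'
from h import *
where(); go([.0405,-.066,.30],np.pi/2); go([.0405,-.066,.228],np.pi/2)
E
```

```text
[-0.0605 -0.0653  0.2999] [ 0.3441 -0.2665  0.9719] 0.04417053895215445 0.0 7.3833
[-0.101   0.0005 -0.0003  0.0003 -0.0017 -0.012 ] t 7.3833
[-0.1011  0.0005  0.0717  0.0003 -0.0017 -0.012 ] t 7.3833
```

Request:
{"method": "jog_arm", "body": {
  "series": [
    [[-0.025, 0, 0, 0, 0, -0.01], [-0.055, 0, 0, 0, 0, -0.01], [-0.08, 0, 0, 0, 0, -0.01], [-0.101, 0, 0, 0, 0, -0.01], [-0.101, 0, 0, 0, 0, -0.01], [-0.101, 0, 0, 0, 0, -0.01], [-0.101, 0, 0, 0, 0, -0.01]]
  ]
}}

```text
clock: 7.97
position: [0.6323, -0.0835, 0.3002]
ee_rot: [-0.016, 1.0, -0.0, -0.001]
contact_force: [-0.4, -0.5, 0.6]
opening: 0.0442
gripper_force: 0.0
```

```bash
python3 - <<'E'
from h import *
where(); go([.0405,-.066,.228],np.pi/2)
E
```

```text
[ 0.0402 -0.0663  0.3002] [-0.3843 -0.4796  0.64  ] 0.04416594038324584 0.0 7.9667
[-0.0004  0.0003  0.0722 -0.0001 -0.0016 -0.    ] t 7.9667
```

Request:
{"method": "jog_arm", "body": {
  "series": [
    [[0, 0, 0.02, 0, 0, 0], [0, 0, 0.04, 0, 0, 0], [0, 0, 0.058, 0, 0, 0], [0, 0, 0.07, 0, 0, 0], [0, 0, 0.072, 0, 0, 0], [0, 0, 0.072, 0, 0, 0]]
  ]
}}

```text
clock: 8.47
position: [0.6323, -0.0833, 0.2285]
ee_rot: [-0.016, 1.0, 0.0, -0.001]
contact_force: [0.1, 0.3, 0.6]
opening: 0.0438
gripper_force: 0.0
```

Request:
{"method": "jog_arm", "body": {
  "series": [
    [[0, 0, 0, 0, 0, 0], [0, 0, 0, 0, 0, 0], [0, 0, 0, 0, 0, 0], [0, 0, 0, 0, 0, 0], [0, 0, 0, 0, 0, 0], [0, 0, 0, 0, 0, 0]]
  ],
  "claw": 0.0,
  "grip_force": 10
}}

```text
clock: 8.97
position: [0.6332, -0.0831, 0.2291]
ee_rot: [-0.017, 1.0, 0.0, 0.0]
contact_force: [-0.5, 0.7, 1.9]
opening: 0.0156
gripper_force: 10.0
```

```bash
python3 - <<'E'
from h import *
where()
E
```

```text
[ 0.0412 -0.066   0.2291] [-0.4564  0.7219  1.9201] 0.015581722459971775 10.000858157873154 8.9667
```

Knob is gripped (15.6 mm). Raising grip force and lifting 13 mm.

Request:
{"method": "jog_arm", "body": {
  "series": [
    [[0, 0, 0, 0, 0, 0], [0, 0, 0, 0, 0, 0], [0, 0, -0.004, 0, 0, 0], [0, 0, -0.008, 0, 0, 0], [0, 0, -0.011, 0, 0, 0], [0, 0, -0.013, 0, 0, 0], [0, 0, -0.013, 0, 0, 0], [0, 0, -0.013, 0, 0, 0]]
  ],
  "grip_force": 40
}}

```text
clock: 9.63
position: [0.633, -0.0831, 0.2417]
ee_rot: [-0.017, 1.0, 0.0, -0.0]
contact_force: [1.3, 1.8, -2.2]
opening: 0.0151
gripper_force: 40.0
```

```bash
python3 - <<'E'
from h import *
where()
E
```

```text
[ 0.0409 -0.0659  0.2417] [ 1.3253  1.8005 -2.2409] 0.015142722012354953 39.99931812286377 9.6333
```

Request:
{"method": "jog_arm", "body": {
  "series": [
    [[0, 0.002, 0, 0, 0, 0], [0, 0.004, 0, 0, 0, 0], [0, 0.006, 0, 0, 0, 0], [0, 0.008, 0, 0, 0, 0], [0, 0.008, 0, 0, 0, 0]]
  ]
}}

```text
clock: 10.05
position: [0.6327, -0.0746, 0.2415]
ee_rot: [-0.017, 1.0, 0.0, -0.0]
contact_force: [1.7, 0.2, -2.6]
opening: 0.0154
gripper_force: 40.0
```

```bash
python3 - <<'E'
from h import *
where()
E
```

```text
[ 0.0409 -0.0574  0.2415] [ 1.7325  0.1722 -2.647 ] 0.015364579836971102 39.99967038631439 10.05
```

Past the lip with no force. Drawing the rest.

Request:
{"method": "jog_arm", "body": {
  "series": [
    [[0, 0.004, 0, 0, 0, 0], [0, 0.009, 0, 0, 0, 0], [0, 0.014, 0, 0, 0, 0], [0, 0.019, 0, 0, 0, 0], [0, 0.024, 0, 0, 0, 0], [0, 0.026, 0, 0, 0, 0], [0, 0.026, 0, 0, 0, 0], [0, 0.026, 0, 0, 0, 0]]
  ]
}}

```text
clock: 10.72
position: [0.6319, -0.0485, 0.2416]
ee_rot: [-0.017, 1.0, 0.0, -0.0]
contact_force: [1.3, 1.7, -1.4]
opening: 0.0151
gripper_force: 40.0
```

Request:
{"method": "jog_arm", "body": {
  "series": [
    [[0, 0, 0, 0, 0, 0], [0, 0, 0, 0, 0, 0], [0, 0, 0, 0, 0, 0]]
  ]
}}

```text
clock: 10.97
position: [0.6319, -0.0493, 0.2416]
ee_rot: [-0.017, 1.0, 0.0, -0.0]
contact_force: [2.6, 2.2, -2.6]
opening: 0.0154
gripper_force: 40.0
```

```bash
python3 - <<'E'
from h import *
where()
# arc about hinge (.07,.125): tool rows for gate angles
o=robot.observe(); q=R.from_quat(o['ee_rot']); p=C.inv().apply(o['position']-O); h=np.array([.07,.125,p[2]])
for a in np.radians(np.arange(2.5,21,2.5)):
    Z=R.from_euler('z',-a); t=h+Z.apply(p-h)
    print(q.inv().apply(C.apply(t-p)),a)
E
```

```text
[ 0.0409 -0.0321  0.2416] [ 2.6587  2.0729 -2.5588] 0.015358359630615978 39.999046325683594 10.9667
[0.0068 0.0014 0.    ] 0.04363323129985824
[0.0136 0.0032 0.    ] 0.08726646259971647
[0.0202 0.0052 0.    ] 0.1308996938995747
[0.0268 0.0075 0.    ] 0.17453292519943295
[0.0333 0.0101 0.    ] 0.2181661564992912
[0.0396 0.013  0.    ] 0.2617993877991494
[0.0459 0.0161 0.    ] 0.30543261909900765
[0.0519 0.0195 0.    ] 0.3490658503988659
```

Request:
{"method": "jog_arm", "body": {
  "series": [
    [[0.003, 0.001, 0, 0, 0, 0.022], [0.007, 0.0014, 0, 0, 0, 0.044], [0.01, 0.0023, 0, 0, 0, 0.065], [0.0136, 0.0032, 0, 0, 0, 0.087], [0.017, 0.0042, 0, 0, 0, 0.109], [0.02, 0.0052, 0, 0, 0, 0.131], [0.02, 0.0052, 0, 0, 0, 0.131], [0.02, 0.0052, 0, 0, 0, 0.131]]
  ]
}}

```text
clock: 11.63
position: [0.6114, -0.0449, 0.2418]
ee_rot: [0.049, 0.999, -0.0, -0.0]
contact_force: [1.9, -1.0, -1.9]
opening: 0.0153
gripper_force: 40.0
```

```bash
python3 - <<'E'
from h import *
where()
o=robot.observe(); q=R.from_quat(o['ee_rot']); p=C.inv().apply(o['position']-O); h=np.array([.07,.125,p[2]]); r=p-h
print("gate",np.arctan2(-r[0],-r[1])-np.arctan2(.0291,.1571),np.hypot(r[0],r[1]))
for a in np.arange(.044,.23,.044):
    Z=R.from_euler('z',-a); t=h+Z.apply(p-h)
    print(q.inv().apply(C.apply(t-p)),a)
E
```

```text
[ 0.0206 -0.027   0.2418] [ 1.8547 -1.0554 -1.8899] 0.015332221389774895 39.999765157699585 11.6333
gate 0.13108793529343676 0.15987510809761218
[0.0069 0.0014 0.    ] 0.044
[0.0137 0.0032 0.    ] 0.088
[0.0204 0.0052 0.    ] 0.132
[0.0271 0.0076 0.    ] 0.176
[0.0336 0.0102 0.    ] 0.21999999999999997
```

Gate is at about 7.5° on the expected arc. Continuing to about 20–21°.

Request:
{"method": "jog_arm", "body": {
  "series": [
    [[0.005, 0.001, 0, 0, 0, 0.032], [0.01, 0.0022, 0, 0, 0, 0.064], [0.0155, 0.0037, 0, 0, 0, 0.1], [0.0204, 0.0052, 0, 0, 0, 0.132], [0.0271, 0.0076, 0, 0, 0, 0.176], [0.0336, 0.0102, 0, 0, 0, 0.22], [0.0336, 0.0102, 0, 0, 0, 0.22], [0.0336, 0.0102, 0, 0, 0, 0.22]]
  ]
}}

```text
clock: 12.3
position: [0.5794, -0.0315, 0.2418]
ee_rot: [0.157, 0.988, -0.0, 0.0]
contact_force: [2.3, -1.9, -2.5]
opening: 0.0155
gripper_force: 40.0
```

Request:
{"method": "jog_arm", "body": {
  "series": [
    [[0, 0, 0, 0, 0, 0], [0, 0, 0, 0, 0, 0], [0, 0, 0, 0, 0, 0], [0, 0, 0, 0, 0, 0], [0, 0, 0, 0, 0, 0], [0, 0, 0, 0, 0, 0], [0, 0, 0, 0, 0, 0]]
  ]
}}

```text
clock: 12.88
position: [0.5793, -0.0314, 0.2417]
ee_rot: [0.158, 0.987, 0.0, -0.0]
contact_force: [2.5, -1.8, -2.1]
opening: 0.0151
gripper_force: 40.0
```

```bash
python3 - <<'E'
from h import *
where()
p=C.inv().apply(robot.observe()['position']-O); r=p-np.array([.07,.125,p[2]])
print("gate",np.arctan2(-r[0],-r[1])-np.arctan2(.0291,.1571),np.hypot(r[0],r[1]))
im=vision.camera("top");cv2.imwrite("pics/t3.png",cv2.resize(im[150:290,250:430],(771,600),interpolation=2))
E
```

```text
[-0.0111 -0.0126  0.2417] [ 2.419  -1.8321 -2.1401] 0.015112406314660036 39.99954700469971 12.8833
gate 0.3495621925357392 0.15970579257249465
```

View pics/t3.png

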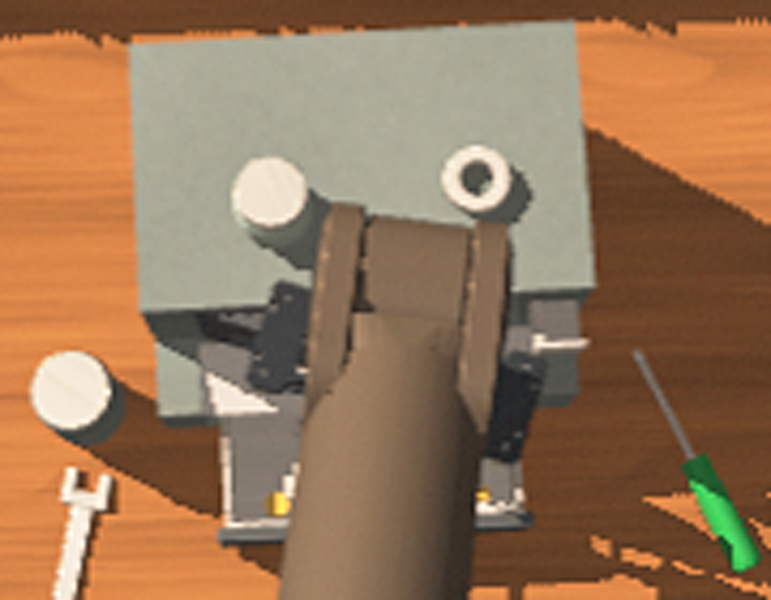

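The drawer is still out (its front at about (375, 530)). The keeper at about (555, 342) shows no bolt head. The spring force reading of about 3 N and the on-arc pose agree with 20°. Handing in.

```bash
python3 -c "
from station import workorder
print(workorder.job_done())"
```

```text
the job is handed in; nothing more can be done
None
```

I handed the job in at about 13 s, and no verdict came back: drawer pulled out to its stop, bolt lifted over the lip and drawn about 38 mm, knob still gripped at 40 N, gate held still at about 20° (all worked out from the arm's pose and forces).

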